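Set the straightedge against the chocolate slab and hook it in

TASK

Slide the metal straightedge along the white board, without lifting it, flush against the front edge of the chocolate slab so that it covers that whole edge, and with it push the slab square and fully home against the wooden stop; press it there for a moment with 10 to 15 N (the weight of a litre or so of water), not harder. Then swing the red hook clamp fully closed into its catch, in front of the straightedge, so that slab and straightedge stay flush. Do not disturb the other things on the bench.

Things in the scene. Friction and masses are not known exactly. Their poses are not given: they have to be found in the camera images.
- board: white portioning board fixed to the bench, 290 mm (x) by 360 mm (y, from -175 to +185), 15 mm thick. Origin: on the bench under its middle; x points away from the robot. A wooden back stop 30 mm high and 240 mm long along y stands on it (x from +120.5 to +138.5 mm). The hook's pivot is at x=+85, y=+150 mm, its small dark steel catch at x=+45, y=+136 mm (26 mm high, inside of the closed hook's arm)
- slab: dark chocolate slab, loose, 100 mm (x) by 140 mm (y), 24 mm thick plus 3 mm relief, lying on the board a little in front of the wooden stop and slightly askew; fully home, with its back edge against the stop, its origin is at x=+70.5 mm in the board's frame. Origin: centre of its underside; the front edge, which faces the robot, is the plane x=-50 mm in its frame
- rule: straightedge: dark anodised hollow aluminium bar with a blue strip on top, loose on the board in front of the slab, 200 mm long (y), 30 mm wide (x), 18 mm high, 0.14 to 0.28 kg, smooth and slippery (friction about 0.25). Origin: centre of its underside. When flush its origin is at x=-65 mm in the slab's frame and it lies along the slab's y
- hook (a joint): angle of the red hook clamp about its upright pivot: 0 = fully closed, resting in its catch; grows as it swings open (clockwise from above, away from the slab), up to 1.5 rad. It stays where it is left
- hook_hinge (a point): top of the hook's pivot, 22 mm above the board, on the upright hinge axis
- hook_knob (a point): top of the black upright finger knob (16 mm across, from 6 to 51 mm above the board) at the corner of the L-shaped hook, 104.5 mm from the pivot. Closed, the arm (14 mm wide, 6 to 17 mm above the board) runs from the pivot along the board's -x to the knob, and from there a toe 95 mm long runs along the board's -y, in front of the rule, with 3 mm to spare if slab and rule are home
- tart_ring: steel tart ring, 64 mm across, 20 mm high, 2 mm wall, standing on the board beside the slab, at the end away from the hook; bystander. Origin: centre of its underside
- jar: amber glass honey jar with brass lid, 76 mm across, 110 mm high; bystander behind or to the right of the board. Origin: centre of its underside
- jug: white plastic measuring jug with a handle, 90 mm across, 130 mm high; bystander behind or to the right of the board. Origin: centre of its underside
- tin: steel tin with paper label, 80 mm across, 100 mm high; bystander behind or to the right of the board. Origin: centre of its underside
- scraper: bench scraper, 130 mm wide steel blade with blue handle, 18 mm high, lying on the bench at the right; bystander. Origin: near its middle, on the bench
- spatula: wooden spatula lying on the bench at the right; bystander. Origin: on the bench under it
Not all that is in view belongs to the job. There is more than one size of the rule; the one meant has the size given above.

How it is judged:
By the outcome, as a careful person would: the job done as asked, in the order asked, and still so for the second after the job is handed in, with the robot touching nothing.
It also fails if it takes over 64 s, if anything falls off the work surface, if the arm or the gripper's body presses on something with over 40 N, if the wrist force passes 120 N, or if a joint passes its speed limit or range.

ROBOT

A 6-joint arm with a two-finger parallel gripper is mounted at the origin on the work surface. World frame = base frame: x ahead of the robot, y to its left, z up, the work surface at z = 0. Lengths are in m, angles in degrees, forces in N, time in s.
With the tool pointing down it reaches from about 0.4 to 0.825 m from the base axis. Payload 7 kg.
Tool frame: the origin (TCP) lies at the very end of the fingers, on their centre line; the grasp point (between the pads) lies 19 mm behind it (r.hold_point_z is the distance from the TCP to the grasp point, in m); x points along the fingers, y is the direction in which the jaws open and shut, and the axes are right-handed (so a half turn about x gives the same grasp; the last joint's range is limited). The gripper opens to 88 mm and grips with 3 to 60 N. Pads are 19 mm wide; open, the fingers measure 130 mm over their backs; the gripper's body (78 mm by 193 mm) begins 47 mm behind the grasp point.
Start: joints at [93.169, 20.546, 0.682, 0, -70.136, -16.507], TCP at [0.156, 0.657, 0.199] pointing down, gripper open.
Joint ranges: [-176.03, 176.03], [-82.01, 121.73], [-58.28, 71.71], [-173.87, 95.51], [-174.79, -0.11], [-173.66, 173.66]. Speed limits (degrees/s): [136.94, 136.94, 172.46, 180, 180, 180].

INTERFACE

Orientations are given as [roll, pitch, yaw] about the fixed x, y, z axes, in that order (R = Rz(yaw) Ry(pitch) Rx(roll)).
In Python, from plant import r gives the robot as it stands. The module is installed in compiled form; this text tells all that it offers.
- The arm moves only by the shell command python3 -m creep 'ROWS' [FORCE]. ROWS is JSON, a list of rows, each a list of 7 numbers: the turn, a rotation vector about the tool's x, y, z in rad, then the shift along the tool's x, y, z in cm, then the opening in per cent of the stroke, from 0 (shut) to 100 (fully open). In form: [[rx, ry, rz, x, y, z, fingers], ...]. A call has 1 to 8 rows; each row shifts and turns the commanded pose from where the row before left it, along the tool's axes as they then stand; what a row does not reach is not made up. A row lasts 1/10 s, in which the tool goes at most 50 mm and 8.59 degrees, less where a joint would pass 70% of its speed; a pose out of reach is approached as far as the arm can. A call is refused whole if a number of a shift passes 5 or a number of a turn 0.15, either way. A call with a gripper value outside its range is refused whole. The fingers move at their own pace and stop on an object; FORCE is the grip in N (left out, the last holds). Time passes only in rows, so rows that do not move let the fingers close. It gives the time, the measured TCP pose, the force and the opening at its end, in the units of the state.
- r.get_state(): the state, without advancing time (a new reading comes with each control period).
- r.capture(name): name is "scene" or "side" or "wrist"; returns (picture, depth): 384x512x3 uint8, blue, green, red; 384x512 float32, m along the optical axis (not along the pixel's ray), 0 where there is no reading.
- r.camera_info(name): a dict with "fovy" (degrees; the focal length in pixels is half the picture's height over the tangent of half this angle, whatever the lens; pixels are square), "cx", "cy" (the principal point, pixels), "camera_from_world" (4x4, takes a point from world to camera coordinates). Camera axes: x right, y down, z forward; pixel columns grow to the right and rows downward; lengths in m; the calibration is good to about 2 mm. The wrist camera is an equidistant fisheye: a pixel r from the principal point sees the ray r / f radians off the axis. A picture is of the moment at which its call begins: read the wrist's pose just before it. camera_info takes no time and is no camera call; for the wrist camera it gives the pose at the moment of the call.
- r.close_job(): hands the job in, once; it reports no verdict.
Trained networks look in the newest picture that a camera, given by its name, has taken for a name from the list of things; names that differ only in an ending like _2 or _b are one class to them, and where a whole thing is asked for, a point or a joint stands for the part that bears it (a point fixed in the world has none). Each returns a list of dicts, best first, with "score" (0 to 1); they miss things now and then, are a little off and sometimes report something else, mostly with a low value. They report only what shows in the picture. A call takes as long as a camera call. They do not tell look-alikes from the thing itself.
- r.look_for(query, camera): "rect" ([left, top, right, bottom] in pixels, round what is visible of it).
- r.masks_of(query, camera): "pixels" (384x512 bool, what is visible of it) and "rect" ([left, top, right, bottom] in pixels, round what is visible of it).
The state is a dict: "time_s": time; "joints": joint angles; "qd": joint speeds; "joint_torque": joint torques, N m; "tcp_pos": TCP position; "eef_rot": TCP orientation; "contact_force": force on the tool from outside, world axes, zero at the start; "moment": the same for the moment, N m; "gripper_width": finger opening in m.
Only numpy, scipy, OpenCV 4.12 (cv2) and the standard library are available. Lean on these libraries where they do the work, as an engineer would, in place of code of your own. Each camera call takes 0.05 s, during which the arm holds its last target. There are 200 camera calls.

## Working session

There is one attempt and no reset: what is moved stays moved. The work goes in short steps, Python scripts to look and compute and a shell command to move; the robot and the scene stay as the last step left them, time stands still between calls to the robot, and variables do not carry over. Pictures are saved under pics/ and viewed, about 8 in all and at most 12, crops included, and the job is handed in when it is done.

```bash
mkdir -p pics; cat > h.py <<'E'
import numpy as np,cv2
from plant import r
def cap(n,f=None):
    i=r.camera_info(n);p,d=r.capture(n)
    if f: cv2.imwrite('pics/'+f,p)
    return i,p,d
def world(i,d,u,v,wrist=False):
    u=np.asarray(u,float);v=np.asarray(v,float)
    f=192/np.tan(np.radians(i['fovy']/2));z=d[v.astype(int),u.astype(int)]
    a=(u-i['cx'])/f;b=(v-i['cy'])/f
    if wrist:
        rr=np.hypot(a,b)+1e-9;k=np.tan(rr)/rr;a=a*k;b=b*k
    P=np.stack([a*z,b*z,z,np.ones_like(z)])
    return (np.linalg.inv(i['camera_from_world'])@P)[:3].T
def cloud(i,d,m,wrist=False):
    v,u=np.nonzero(m&(d>0));return world(i,d,u,v,wrist)
E
python3 - <<'E'
from h import *
s=r.get_state();print(s)
for n in ['scene','side','wrist']:
    i,p,d=cap(n,n+'0.png')
    print(n,i['fovy'],i['cx'],i['cy'],np.round(np.linalg.inv(i['camera_from_world']),3).tolist())
    for q in ['board','slab','rule','hook','tart_ring']:
        for x in r.masks_of(q,n)[:3]:
            c=cloud(i,d,x['pixels'],n=='wrist')
            print(q,round(x['score'],2),np.round(x['rect']),np.round(np.median(c,0),3) if len(c) else None,np.round(np.ptp(c,axis=0),3) if len(c) else None)
a=cv2.imread('pics/scene0.png');b=cv2.imread('pics/side0.png')
E
ls pics
```

```text
{'time_s': 0.0, 'joints': array([ 9.31655751e+01,  2.05922816e+01,  6.33409701e-01, -2.13123320e-02,
       -7.01365003e+01, -1.65071276e+01]), 'qd': array([ 0.10900867,  0.07932451, -0.00313918,  0.06714653,  0.10244015,
       -0.07139771]), 'joint_torque': array([ 2.11029233e-03, -5.82720172e+01,  2.93057656e+01,  6.99679077e+00,
        7.02322679e-03, -1.52330790e-04]), 'tcp_pos': array([0.15565676, 0.65624502, 0.19820667]), 'eef_rot': array([ 94.6451384 ,  89.90254541, -98.70367228]), 'contact_force': array([-1.36507933, -0.25329597,  0.18945234]), 'moment': array([ 0.00507141, -0.0124776 ,  0.03553378]), 'gripper_width': 0.08756274960328363}
scene 50.14198739485411 255.6839668830491 188.12147811763845 [[-0.788, 0.405, -0.464, 1.188], [0.615, 0.54, -0.574, 0.669], [0.018, -0.738, -0.675, 1.052], [0.0, 0.0, 0.0, 1.0]]
board 0.9 [215. 184. 339. 293.] [0.567 0.061 0.014] [0.356 0.439 0.071]
slab 0.61 [234. 212. 278. 252.] [ 0.621 -0.026  0.039] [0.12  0.156 0.034]
rule 0.92 [273. 198. 311. 240.] [ 0.485 -0.001  0.031] [0.048 0.203 0.026]
rule 0.75 [288. 156. 303. 184.] [ 0.276 -0.
[... 535 characters left out ...]
 201.] [ 0.604 -0.061  0.038] [0.122 0.191 0.035]
rule 0.9 [107. 150. 171. 186.] [0.224 0.284 0.021] [0.24  0.122 0.031]
rule 0.86 [164. 233. 207. 272.] [ 0.257 -0.226  0.011] [0.144 0.104 0.021]
rule 0.73 [219. 174. 244. 213.] [ 0.472 -0.032  0.03 ] [0.044 0.208 0.024]
hook 0.79 [231. 140. 269. 169.] [0.656 0.203 0.029] [0.124 0.181 0.067]
tart_ring 0.56 [258. 200. 280. 219.] [ 0.557 -0.156  0.023] [0.064 0.07  0.026]
wrist 65.70646984690485 258.251301253967 191.468897992326 [[-0.23, -0.935, -0.271, 0.229], [-0.973, 0.221, 0.062, 0.64], [0.002, 0.278, -0.961, 0.384], [0.0, 0.0, 0.0, 1.0]]
rule 0.79 [430.   2. 512. 161.] [0.231 0.306 0.024] [0.268 0.141 0.031]
scene0.png
side0.png
wrist0.png
```

View pics/scene0.png

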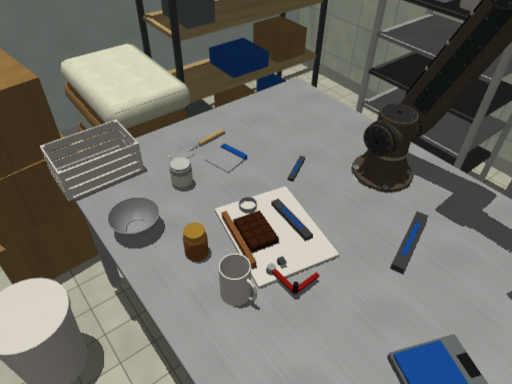

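View pics/wrist0.png

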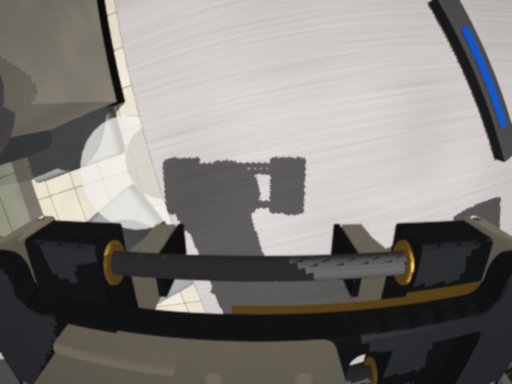

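The scene view shows the board at about (275,232), with the slab at (256,232) and the rule on the board at (291,218). The tart ring is at (248,204), the open red hook at (295,282), and the jug behind it at (237,280). The similar bars at (410,240) and (297,167) are decoys. The wrist view shows only the bench and one decoy bar.

```bash
cat >> h.py <<'E'
from scipy.spatial.transform import Rotation as Ro
def toolR():
    a=np.radians(r.get_state()['eef_rot']);return Ro.from_euler('xyz',a).as_matrix()
def go(p,ydir=None,aim='cmd'):
    "shift in tool axes (cm) to world p; turn about tool x to bring the jaw axis along ydir (deg in world)"
    R=toolR();t=r.get_state()['tcp_pos'];sh=R.T@(np.asarray(p)-t)*100
    print('tcp',np.round(t,4),'F',np.round(r.get_state()['contact_force'],1),'t',round(r.get_state()['time_s'],2));print('shift cm',np.round(sh,2))
    if ydir is not None:
        D=np.column_stack([[0,0,-1],[np.cos(np.radians(ydir)),np.sin(np.radians(ydir)),0],[0,0,0]]);D[:,2]=np.cross(D[:,0],D[:,1])
        print('turn',np.round(Ro.from_matrix(R.T@D).as_rotvec(),3),'R',np.round(R,3).tolist())
E
python3 - <<'E'
from h import *
C={}
for n in ['scene','side']:
    i,p,d=cap(n)
    for q in ['board','rule','slab','hook','jug','jar','tin']:
        ms=r.masks_of(q,n)
        for m in ms[:3]:
            c=cloud(i,d,m['pixels']);
            if len(c)==0: continue
            lo={'board':(.005,.022),'rule':(.026,.05),'slab':(.032,.06)}.get(q,(.02,.3))
            c=c[(c[:,2]>lo[0])&(c[:,2]<lo[1])]
            if len(c)<8: continue
            (cx,cy),(w,h),a=cv2.minAreaRect((c[:,:2]*1000).astype(np.float32))
            print(n,q,round(m['score'],2),np.round([cx,cy,w,h,a],1),'zmax',c[:,2].max().round(3))
go([.5,-.0,.35],0)
E
```

```text
scene board 0.95 [562.7  21.8 436.  292.5  77.6] zmax 0.022
scene board 0.44 [650.1 189.2  62.3 136.5  43.6] zmax 0.022
scene rule 0.93 [226.1 295.6 258.5  36.7  20.1] zmax 0.03
scene slab 0.57 [618.2 -39.8 143.4 111.1  77.6] zmax 0.047
scene hook 0.91 [626.6 159.4 104.  125.5   3.9] zmax 0.068
scene jug 0.74 [800.8 108.8 111.7  89.3  66.5] zmax 0.134
scene jar 0.77 [810.8 -93.4  71.   73.2  40.7] zmax 0.114
scene tin 0.87 [ 677.3 -411.2   74.6   78.8   22.4] zmax 0.105
side board 0.76 [555.   12.3 425.4 284.8  77.9] zmax 0.022
side rule 0.76 [477.2 -13.5 206.7  32.9  84.9] zmax 0.036
side rule 0.74 [ 655.5 -435.3   39.    80.2   50.6] zmax 0.05
side slab 0.65 [609.4 -41.7 151.  100.4  78.3] zmax 0.044
side hook 0.54 [646.2 172.   81.6 154.6  38.5] zmax 0.067
side jug 0.88 [795.6 103.3 118.   89.4  67.9] zmax 0.13
side jar 0.71 [ 801.4 -104.1   72.7   71.1   14.5] zmax 0.112
side tin 0.91 [ 666.8 -421.6   76.1   76.4   89.8] zmax 0.103
tcp [0.1557 0.6568 0.1992] F [ 0.2 -0.3  0.2] t 1.7
shift cm [-15.08  55.96 -48.65]
turn [-1.804 -0.    -0.   ] R [[0.0, -0.231, -0.973], [-0.0, -0.973, 0.231], [-1.0, 0.0, -0.0]]
```

```bash
python3 -m creep '[[0,0,0,-0.7,3.4,-3.4,100],[0,0,0,-0.7,3.4,-3.4,100],[0,0,0,-0.7,3.4,-3.4,100],[0,0,0,-0.7,3.4,-3.4,100],[0,0,0,-0.7,3.4,-3.4,100],[0,0,0,-0.7,3.4,-3.4,100],[0,0,0,-0.7,3.4,-3.4,100],[0,0,0,0,3.4,-3.4,100]]' && python3 -m creep '[[0,0,0,0,3.4,-3.4,100],[0,0,0,0,3.4,-3.4,100],[0,0,0,0,3.4,-3.4,100],[0,0,0,0,3.4,-3.4,100],[0,0,0,0,3.4,-3.4,100],[0,0,0,0,3.4,-3.4,100],[0,0,0,0,3.4,-3.4,100],[0,0,0,0,3.4,-3.4,100]]' && python3 -m creep '[[0,0,0,0,0,0,100],[0,0,0,0,0,0,100]]'; cat > look.py <<'E'
import sys
from h import *
go([.5,0,.2],-102.2)
i,p,d=cap('wrist',sys.argv[1])
v,u=np.mgrid[0:384,0:512];m=d>0
P=cloud(i,d,m,True)
print(np.percentile(P[:,2],[1,50,99]).round(3))
for q in ['board','rule','slab','hook','tart_ring']:
    for x in r.masks_of(q,'wrist')[:2]:
        c=cloud(i,d,x['pixels'],True)
        lo={'board':(.008,.020),'rule':(.026,.045),'slab':(.032,.06),'hook':(.018,.09)}.get(q,(.02,.3))
        c=c[(c[:,2]>lo[0])&(c[:,2]<lo[1])]
        if len(c)<20: continue
        (cx,cy),(w,h),a=cv2.minAreaRect((c[:,:2]*1000).astype(np.float32))
        print(q,round(x['score'],2),np.round(x['rect']),np.round([cx,cy,w,h,a],1),'zmed',np.median(c[:,2]).round(4))
E
python3 look.py w1.png
```

```text
time_s: 2.5
tcp_pos: [0.3586, 0.3281, 0.2496]
eef_rot: [-111.1, 89.8, 55.6]
contact_force: [0.5, 0.7, 0.8]
gripper_width: 0.0877
time_s: 3.3
tcp_pos: [0.5604, 0.0, 0.2485]
eef_rot: [-147.9, 89.9, 18.8]
contact_force: [0.6, 0.4, 0.9]
gripper_width: 0.0876
time_s: 3.5
tcp_pos: [0.5597, 0.0007, 0.2477]
eef_rot: [25.6, 89.9, -167.9]
contact_force: [0.4, 0.0, 1.0]
gripper_width: 0.0878
tcp [0.5597 0.0007 0.2477] F [0.4 0.  1. ] t 3.5
shift cm [4.77 1.46 5.78]
turn [-0.023  0.001 -0.   ] R [[-0.001, -0.234, -0.972], [-0.0, -0.972, 0.234], [-1.0, 0.0, 0.001]]
[-0.003  0.015  0.393]
board 0.86 [ 85.  64. 387. 254.] [560.   13.3 415.4 290.6  77.9] zmed 0.0145
rule 0.69 [211. 192. 345. 235.] [478.9 -11.1 199.9  31.1  85. ] zmed 0.0328
tart_ring 0.95 [340. 117. 385. 164.] [ 557.4 -154.7   64.    62.3   73.6] zmed 0.0314
```

View pics/w1.png

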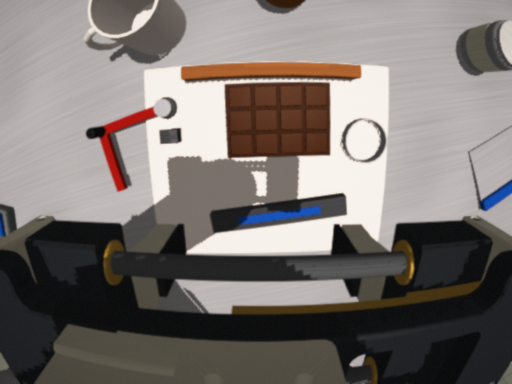

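The close view shows the rule at about (280,212), turned relative to the slab (278,120), and the stop at (270,72). The ring is at (364,140), the pivot at (166,107), the catch at (171,135), the knob at (96,132) and the toe tip at (123,188). The jug handle is at (95,35).

```bash
cat > meas.py <<'E'
import sys
from h import *
def rect(c):
    (cx,cy),(w,h),a=cv2.minAreaRect((c[:,:2]*1000).astype(np.float32));
    if w<h: w,h,a=h,w,a+90
    a=a%180
    return np.round([cx,cy,w,h,a-90],1)
def meas(i,p,d):
    v,u=np.mgrid[0:384,0:512];ok=(d>0)
    W=np.full((384,512,3),9.);W[ok]=cloud(i,d,ok,True)
    near=(abs(W[...,0]-.57)<.2)&(abs(W[...,1])<.26)
    hsv=cv2.cvtColor(p,cv2.COLOR_BGR2HSV);z=W[...,2]
    def big(m):
        n,l,s,_=cv2.connectedComponentsWithStats(m.astype(np.uint8));k=1+np.argmax(s[1:,4]);return l==k
    H,S,V=[hsv[...,k].astype(int) for k in range(3)]
    out={}
    out['stop']=W[big(near&(z>.038)&(z<.05)&(S>120)&(H<20)&(V>120))]
    out['slab']=W[big(near&(z>.034)&(z<.047)&(S>60)&(H<20)&(V<120))]
    rm=[x for x in r.masks_of('rule','wrist')][:1]
    out['rule']=W[rm[0]['pixels']&(z>.029)&(z<.037)] if rm else np.zeros((0,3))
    out['red']=W[near&(z>.02)&(z<.045)&((H<8)|(H>172))&(S>180)&(V>110)]
    out['knob']=W[near&(z>.05)&(z<.075)&(W[...,1]>.08)]
    out['boardtop']=W[near&(z>.011)&(z<.019)&(S<30)]
    for k,c in out.items():
        if len(c)>10: print(k,len(c),rect(c),np.round(np.median(c,0),4))
    return W,out
if __name__=='__main__':
    i,p,d=cap('wrist',sys.argv[1])
    W,o=meas(i,p,d)
    print('hinge',W[107,167],'catch',W[135,171],'jughandle',np.round(W[36,92],3))
E
python3 meas.py w2.png
```

```text
stop 2154 [678.9 -46.3 236.6  16.7 -12.2] [ 0.6792 -0.0442  0.0444]
slab 7430 [611.7 -39.  138.   98.6 -11.7] [ 0.6126 -0.038   0.0407]
rule 2678 [478.6 -10.6 199.1  31.5  -5.5] [ 0.48   -0.009   0.0328]
red 863 [639.  189.7 134.   67.4  47.2] [0.659  0.2043 0.0311]
knob 298 [716.9 157.5 169.4  32.7  36.4] [0.7502 0.1162 0.064 ]
boardtop 20394 [577.2 -19.1 359.8 338.3 -12.4] [ 0.5614 -0.0309  0.0145]
hinge [0.66545847 0.10601355 0.03516202] catch [0.62653737 0.10999477 0.03730289] jughandle [0.777 0.159 0.106]
```

```bash
python3 -m creep '[[0,0,0,0,1.5,3.8,70],[0,0,0,0,1.5,3.8,70],[0.143,0,0,2,0,0,70],[0.143,0,0,2,0,0,70],[0.143,0,0,2,0,0,70],[0.143,0,0,2,0,0,70],[0.143,0,0,2,0,0,70],[0.143,0,0,2,0,0,70]]' && python3 -m creep '[[0.143,0,0,2,0,0,70],[0.143,0,0,2,0,0,70],[0.143,0,0,2,0,0,70],[0.143,0,0,1,0,0,70],[0,0,0,0,0,0,70]]'; python3 - <<'E'
from h import *
go([.4786,-.0106,.0185],174.5);print(r.get_state()['joints'].round(1))
i,p,d=cap('wrist','w3.png');m=r.masks_of('rule','wrist')[:1]
for x in m:
    c=cloud(i,d,x['pixels'],True);c=c[(c[:,2]>.029)&(c[:,2]<.037)];print(x['rect'],np.median(c,0),cv2.minAreaRect((c[:,:2]*1000).astype(np.float32)))
E
```

```text
time_s: 4.7
tcp_pos: [0.4787, -0.0093, 0.1277]
eef_rot: [-97.5, 90.0, 19.7]
contact_force: [0.2, 0.7, 0.9]
gripper_width: 0.0617
time_s: 5.2
tcp_pos: [0.4776, -0.0097, 0.057]
eef_rot: [113.8, 89.8, -161.5]
contact_force: [-0.0, 0.0, -0.5]
gripper_width: 0.0613
tcp [ 0.4776 -0.0097  0.057 ] F [-0.   0.  -0.5] t 5.2
shift cm [ 3.85 -0.12 -0.08]
turn [ 0.002 -0.001 -0.002] R [[-0.002, -0.996, 0.093], [-0.001, 0.093, 0.996], [-1.0, 0.002, -0.001]]
[ 22.5  10.6 -34.4  -0.  -45.2 -27.9]
[412.7, 377.5, 433.5, 381.9] [nan nan nan] ((0.0, 0.0), (0.0, 0.0), 0.0)
  return _methods._mean(a, axis=axis, dtype=dtype,
  ret = um.true_divide(
```

```bash
python3 -m creep '[[0,0,0,1.9,-0.1,0,70],[0,0,0,1.6,0,0,70],[0,0,0,0.2,0,0,70],[0,0,0,0,0,0,70]]' 12 && python3 -m creep '[[0,0,0,0,0,0,20],[0,0,0,0,0,0,20],[0,0,0,0,0,0,20],[0,0,0,0,0,0,20],[0,0,0,0,0,0,20]]' 12; python3 - <<'E'
from h import *
# board frame
a=np.radians(-12.2);ex=np.array([np.cos(a),np.sin(a)]);ey=np.array([-ex[1],ex[0]]);o=np.array([.5515,-.0195])
p=o-.035*ex+.011*ey;print(p)
go([*p,r.get_state()['tcp_pos'][2]],180-12.2)
E
```

```text
time_s: 5.7
tcp_pos: [0.48, -0.0097, 0.0218]
eef_rot: [-94.9, 90.0, -10.0]
contact_force: [0.3, 1.0, 0.0]
gripper_width: 0.0612
time_s: 6.2
tcp_pos: [0.4798, -0.0098, 0.0214]
eef_rot: [-68.1, 90.0, 16.6]
contact_force: [0.4, -0.2, 0.1]
gripper_width: 0.0266
[ 0.51961502 -0.00135206]
tcp [ 0.4798 -0.0098  0.0214] F [ 0.4 -0.2  0.1] t 6.2
shift cm [ 0.   -3.88  1.2 ]
turn [0.121 0.    0.   ] R [[0.0, -0.996, 0.092], [0.0, 0.092, 0.996], [-1.0, -0.0, 0.0]]
```

```bash
python3 -m creep '[[0,0,0,0,0,0,20],[0,0,0,0,0,0,20]]' ; python3 - <<'E'
from h import *
i,p,d=cap('scene');cv2.imwrite('pics/s1.png',cv2.resize(p[170:310,200:360],None,fx=5,fy=5,interpolation=cv2.INTER_CUBIC)[:600,:800])
E
```

```text
time_s: 6.4
tcp_pos: [0.4797, -0.0098, 0.0212]
eef_rot: [174.8, 90.0, -100.4]
contact_force: [0.4, -0.3, -0.3]
gripper_width: 0.0181
```

View pics/s1.png

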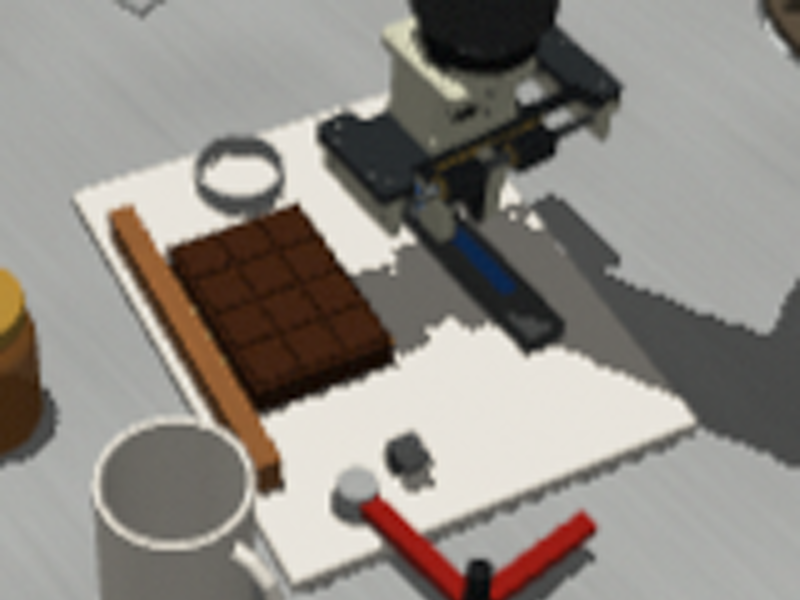

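The crop shows the gripper over the far half of the rule. The opening reads 18 mm, less than the 30 mm rule width, so the fingers may not be gripping it. I'll check with the wrist camera.

```bash
python3 - <<'E'
from h import *
i,p,d=cap('wrist','w4.png')
i,p,d=cap('side');cv2.imwrite('pics/sd1.png',p)
a=cv2.resize(p[140:240,190:310],None,fx=4,fy=4,interpolation=cv2.INTER_CUBIC);b=cv2.imread('pics/w4.png')
W=np.zeros((400,1000,3),np.uint8);W[:400,:480]=a;W[:384,488:]=b;cv2.imwrite('pics/c1.png',cv2.resize(W,(800,320)))
for n in ['scene','side']:
    i,p,d=cap(n)
    for x in r.masks_of('rule',n)[:4]:
        c=cloud(i,d,x['pixels']);c=c[(c[:,2]>.026)&(c[:,2]<.05)]
        if len(c)>9: print(n,x['rect'],np.median(c,0).round(3),cv2.minAreaRect((c[:,:2]*1000).astype(np.float32)))
E
```

```text
scene [280.9, 208.9, 314.0, 244.8] [0.488 0.036 0.032] ((483.6924743652344, 21.30713653564453), (138.3068389892578, 34.940887451171875), 83.20598602294922)
scene [388.4, 211.0, 427.9, 273.4] [0.23  0.297 0.027] ((226.58216857910156, 296.92645263671875), (267.7779541015625, 38.94522476196289), 19.580045700073242)
side [105.6, 152.3, 170.9, 187.4] [0.182 0.271 0.027] ((206.74227905273438, 280.1602478027344), (233.89181518554688, 28.348342895507812), 17.71970558166504)
```

View pics/c1.png

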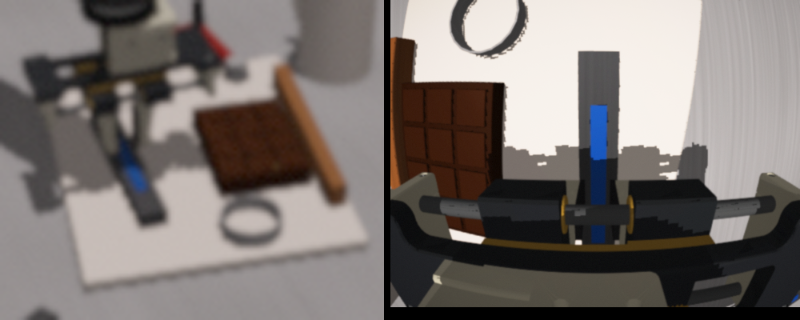

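```bash
python3 -m creep '[[0.03,0,0,0,-0.6,0.2,20],[0.03,0,0,0,-0.6,0.2,20],[0.03,0,0,0,-0.6,0.2,20],[0.03,0,0,0,-0.6,0.2,20],[0,0,0,0,-0.6,0.2,20],[0,0,0,0,-0.6,0.2,20],[0,0,0,0,0,0,20],[0,0,0,0,0,0,20]]' ; python3 - <<'E'
from h import *
go([.5196,-.00135,.0212],167.8)
i,p,d=cap('wrist');v,u=np.mgrid[0:384,0:512]
W=np.full((384,512,3),9.);W[d>0]=cloud(i,d,d>0,True)
m=(abs(W[...,2]-.033)<.004)&(abs(u-265)<60)&(v<220);c=W[m];print(len(c),cv2.minAreaRect((c[:,:2]*1000).astype(np.float32)),c.min(0),c.max(0),np.median(c[:,2]))
E
```

```text
time_s: 7.55
tcp_pos: [0.517, -0.0039, 0.021]
eef_rot: [107.6, 90.0, -174.6]
contact_force: [1.1, -0.7, 1.4]
gripper_width: 0.0178
tcp [ 0.517  -0.0039  0.021 ] F [ 1.1 -0.7  1.4] t 7.55
shift cm [-0.02 -0.2   0.3 ]
turn [ 0.001 -0.    -0.   ] R [[-0.0, -0.978, 0.211], [-0.0, 0.211, 0.978], [-1.0, 0.0, -0.0]]
7178 ((475.9989929199219, -56.34767532348633), (109.32433319091797, 29.63496971130371), 83.76245880126953) [ 0.45540333 -0.11131173  0.02902299] [ 0.49440432 -0.0012469   0.03515127] 0.03265658042241826
```

```bash
python3 - <<'E'
from h import *
i,b,d=cap('wrist')
j,p,ds=cap('side')
j2,q,d2=cap('scene')
a=cv2.resize(p[150:225,205:285],(400,375),interpolation=cv2.INTER_CUBIC);e=cv2.resize(q[180:255,255:335],(400,375),interpolation=cv2.INTER_CUBIC)
W=np.zeros((600,800,3),np.uint8);W[:375,:400]=a;W[:375,400:]=e;W[375:,:400]=cv2.resize(b[150:260,170:350],(400,225));W[375:,400:]=cv2.resize(b[:,100:],(400,225));cv2.imwrite('pics/c2.png',W)
# project TCP into side & scene, depth there
t=r.get_state()['tcp_pos']
for n,ii,dd in [('side',j,ds),('scene',j2,d2)]:
    c=ii['camera_from_world']@np.r_[t,1];f=192/np.tan(np.radians(ii['fovy']/2));u,v=c[0]/c[2]*f+ii['cx'],c[1]/c[2]*f+ii['cy'];print(n,u,v,c[2],dd[int(v)-2:int(v)+3,int(u)-3:int(u)+4].round(3))
E
```

```text
side 239.03016238094912 187.53605873437212 1.4412116550588223 [[1.469 1.469 1.469 1.465 1.465 1.464 1.466]
 [1.463 1.461 1.464 1.465 1.459 1.465 1.461]
 [1.454 1.455 1.459 1.454 1.462 1.461 1.458]
 [1.458 1.459 1.457 1.456 1.452 1.46  1.452]
 [1.453 1.445 1.449 1.451 1.449 1.445 1.446]]
scene 283.8958460947212 225.26185848641785 1.3926585419098565 [[1.358 1.358 1.411 1.411 1.408 1.411 1.41 ]
 [1.408 1.4   1.405 1.403 1.406 1.415 1.41 ]
 [1.404 1.404 1.404 1.404 1.407 1.408 1.402]
 [1.403 1.402 1.404 1.396 1.401 1.4   1.398]
 [1.394 1.401 1.395 1.396 1.393 1.393 1.393]]
```

View pics/c2.png

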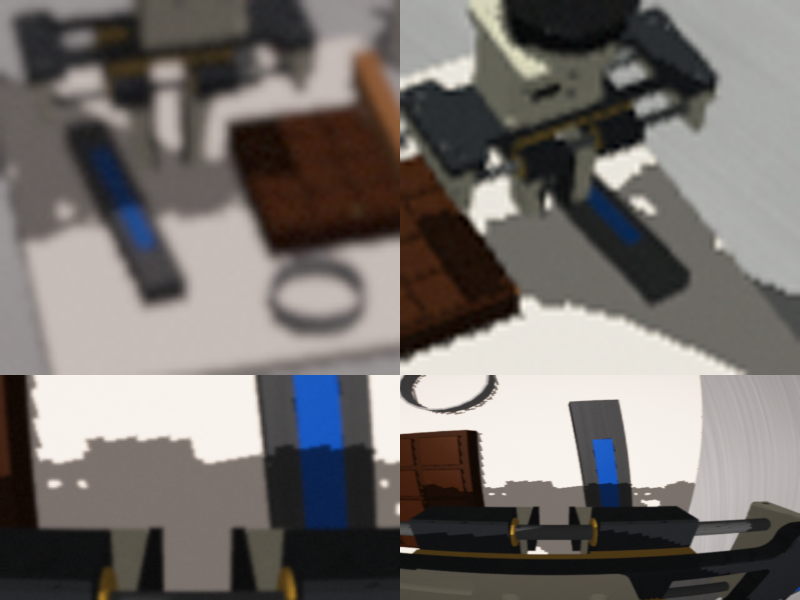

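The side and scene crops show the fingers past the rule, on its slab side, with the tips well above the board. The rule has hardly moved. So the real tips seem to sit about 20 mm higher than the reported TCP, and I'll measure that.

```bash
python3 - <<'E'
from h import *
print(r.hold_point_z,r.get_state()['tcp_pos'],r.get_state()['contact_force'])
i,p,d=cap('wrist')
W=np.full((384,512,3),np.nan);W[d>0]=cloud(i,d,d>0,True)
R=toolR();t=r.get_state()['tcp_pos'];T=(W-t)@R*1000  # tool frame mm: x down
m=(abs(T[...,1])<90)&(abs(T[...,2])<14)&(T[...,0]<0)&(T[...,0]>-60)
print(m.sum(),np.percentile(T[m],[0,5,50,95,100],axis=0).round(1))
for lo in range(-60,0,6):
    k=m&(T[...,0]>=lo)&(T[...,0]<lo+6);print(lo,k.sum(),(np.percentile(T[k][:,1],[0,25,75,100]).round(),np.percentile(T[k][:,2],[0,100]).round()) if k.any() else '')
for n in ['scene','side']:
    i,p,d=cap(n);W=cloud(i,d,d>0);T=(W-t)@R*1000
    T=T[(abs(T[:,1])<40)&(abs(T[:,2])<20)&(T[:,0]<20)&(T[:,0]>-70)]
    h=np.histogram(T[:,0],np.arange(-70,21,5));print(n,dict(zip(h[1][:-1].astype(int).tolist(),h[0].tolist())))
E
```

```text
0.0188 [ 0.5168568  -0.00383088  0.02120359] [-0.39746857  0.17391899 -0.29765316]
2990 [[-60.  -89.9 -14. ]
 [-55.9 -85.8 -13.1]
 [-19.5  -9.7  -9.4]
 [-10.4  45.7  -2.8]
 [ -0.1  51.9   8.5]]
-60 203 (array([-18., -13.,  13.,  18.]), array([-11.,  -6.]))
-54 201 (array([-19., -15.,  12.,  19.]), array([-12.,  -1.]))
-48 264 (array([-20., -14.,  14.,  20.]), array([-11.,  -4.]))
-42 246 (array([-21., -14.,  13.,  20.]), array([-11.,   3.]))
-36 193 (array([-24., -15.,  15.,  24.]), array([-11.,   9.]))
-30 71 (array([-25.,  -9.,   9.,  21.]), array([-10.,   7.]))
-24 548 (array([-90., -80., -62., -51.]), array([-14.,   1.]))
-18 545 (array([-90., -77.,  32.,  51.]), array([-14.,  -0.]))
-12 662 (array([-51.,  26.,  45.,  52.]), array([-14.,  -1.]))
-6 57 (array([-51., -50., -50.,  22.]), array([-14.,   2.]))
scene {-70: 7, -65: 12, -60: 10, -55: 9, -50: 13, -45: 18, -40: 14, -35: 14, -30: 4, -25: 1, -20: 1, -15: 20, -10: 13, -5: 4, 0: 29, 5: 116, 10: 21, 15: 1}
side {-70: 13, -65: 17, -60: 12, -55: 12, -50: 16, -45: 14, -40: 14, -35: 12, -30: 8, -25: 1, -20: 0, -15: 17, -10: 13, -5: 0, 0: 4, 5: 87, 10: 17, 15: 0}
```

Both fixed cameras and the wrist agree that the finger ends are about 28 mm short of the reported TCP. I'll correct heights by that, going down in small steps and watching the force.

```bash
python3 -m creep '[[-0.06,0,0,0,1.9,-0.5,70],[-0.06,0,0,0,1.9,-0.5,70],[0,0,0,0,0,0,70],[0,0,0,0,0,0,70],[0,0,0,0,0,0,70],[0,0,0,0,0,0,70]]' 12 ; python3 - <<'E'
from h import *
go([.4786,-.0106,-.006],174.5)
E
```

```text
time_s: 8.5
tcp_pos: [0.4786, -0.0066, 0.0212]
eef_rot: [-73.7, 90.0, 11.0]
contact_force: [0.1, 0.2, 0.1]
gripper_width: 0.0586
tcp [ 0.4786 -0.0066  0.0212] F [0.1 0.2 0.1] t 8.5
shift cm [ 2.72 -0.04 -0.4 ]
turn [0.004 0.    0.   ] R [[0.0, -0.996, 0.092], [0.0, 0.092, 0.996], [-1.0, -0.0, 0.0]]
```

```bash
python3 -m creep '[[0,0,0,0.9,0,-0.4,70],[0,0,0,0.7,0,0,70],[0,0,0,0.4,0,0,70],[0,0,0,0,0,0,70]]' 12; python3 -m creep '[[0,0,0,0.3,0,0,70],[0,0,0,0.2,0,0,70],[0,0,0,0,0,0,70]]'; python3 -m creep '[[0,0,0,0,0,0,20],[0,0,0,0,0,0,20],[0,0,0,0,0,0,20],[0,0,0,0,0,0,20],[0,0,0,0,0,0,20],[0,0,0,0,0,0,20],[0,0,0,0,0,0,20]]' 12; python3 - <<'E'
from h import *
go([.5196,-.00135,-.0035],167.8)
E
```

```text
time_s: 8.9
tcp_pos: [0.4769, -0.0111, 0.0001]
eef_rot: [116.3, 89.9, -159.0]
contact_force: [-0.6, 0.1, 0.7]
gripper_width: 0.0616
time_s: 9.2
tcp_pos: [0.4775, -0.0107, -0.004]
eef_rot: [114.2, 90.0, -161.0]
contact_force: [-0.3, -0.2, 1.0]
gripper_width: 0.0613
time_s: 9.9
tcp_pos: [0.4777, -0.0107, -0.0037]
eef_rot: [-72.9, 90.0, 11.8]
contact_force: [-1.8, 0.3, 1.6]
gripper_width: 0.0293
tcp [ 0.4777 -0.0107 -0.0037] F [-1.8  0.3  1.6] t 9.9
shift cm [-0.02 -4.08  1.31]
turn [0.121 0.    0.   ] R [[0.0, -0.996, 0.092], [0.0, 0.092, 0.996], [-1.0, -0.0, 0.0]]
```

The rule is gripped, with the opening stopped at 29 mm. I'll slide it.

```bash
python3 -m creep '[[0,0,0,0,-0.8,0.26,20],[0,0,0,0,-0.8,0.26,20],[0,0,0,0,-0.8,0.26,20],[0,0,0,0,-0.8,0.26,20],[0.04,0,0,0,-0.8,0.26,20],[0.04,0,0,0,0,0,20],[0.04,0,0,0,0,0,20],[0,0,0,0,0,0,20]]' ; python3 - <<'E'
from h import *
go([.5196,-.00135,-.0035],167.8)
E
```

```text
time_s: 10.7
tcp_pos: [0.5199, -0.0011, -0.0038]
eef_rot: [-65.4, 89.9, 12.4]
contact_force: [1.7, -0.8, 2.1]
gripper_width: 0.0302
tcp [ 0.5199 -0.0011 -0.0038] F [ 1.7 -0.8  2.1] t 10.7
shift cm [-0.03  0.02 -0.03]
turn [0.001 0.001 0.001] R [[0.001, -0.978, 0.211], [0.0, 0.211, 0.978], [-1.0, -0.001, 0.001]]
```

```bash
python3 -m creep '[[0,0,0,0,0,0,42],[0,0,0,0,0,0,42],[0,0,0,0,0,0,42],[0,0,0,-0.8,0,0,42],[0,0,0,-2,0,0,42],[-0.143,0,0,-4,0,0,100],[-0.143,0,0,-4,0,0,100],[-0.143,0,0,-4,0,0,100]]' && python3 -m creep '[[-0.143,0,0,-2,0,0,100],[-0.143,0,0,0,0,0,100],[-0.143,0,0,0,0,0,100],[-0.143,0,0,0,0,0,100],[-0.143,0,0,0,0,0,100],[-0.143,0,0,0,0,0,100],[-0.143,0,0,0,0,0,100],[-0.143,0,0,0,0,0,100]]' && python3 -m creep '[[0,0,0,0,0,0,100],[0,0,0,0,0,0,100]]';  python3 meas.py w5.png; python3 -c "
from h import *
go([.51,0,.0],-102.2)"
```

```text
time_s: 11.5
tcp_pos: [0.5182, -0.0016, 0.1463]
eef_rot: [-116.9, 90.0, -14.1]
contact_force: [1.2, 0.6, -1.0]
gripper_width: 0.0552
time_s: 12.3
tcp_pos: [0.5184, -0.0015, 0.1648]
eef_rot: [-145.3, 90.0, 23.1]
contact_force: [-0.4, -0.4, -0.2]
gripper_width: 0.0876
time_s: 12.5
tcp_pos: [0.5185, -0.0015, 0.1646]
eef_rot: [-145.3, 90.0, 22.4]
contact_force: [-0.6, -1.1, 1.0]
gripper_width: 0.0876
stop 3182 [678.9 -46.3 236.4  16.9 -12.3] [ 0.679  -0.0446  0.0443]
slab 12074 [612.4 -39.3 138.   99.9 -11.4] [ 0.6119 -0.038   0.0407]
rule 4887 [520.   -1.2 200.9  31.  -12.2] [ 0.5204 -0.0016  0.0326]
red 1166 [639.2 190.3 134.2  69.   47.2] [0.6596 0.2026 0.0311]
knob 237 [712.3 166.7 147.7  27.5  40.9] [0.6655 0.2088 0.0609]
boardtop 33299 [570.1 -15.6 364.  320.7 -12.1] [ 0.5559 -0.0119  0.0145]
hinge [0.61805944 0.0844267  0.01356872] catch [0.5851783  0.08736353 0.01494695] jughandle [ 0.743  0.17  -0.001]
tcp [ 0.5185 -0.0015  0.1644] F [0.5 0.1 0.6] t 12.6
shift cm [16.44  0.04  0.87]
turn [-0. -0.  0.] R [[0.0, -0.211, -0.977], [0.0, -0.977, 0.211], [-1.0, -0.0, -0.0]]
```

View pics/w5.png

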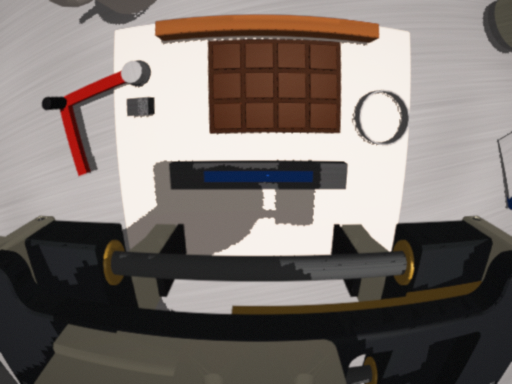

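The rule now lies parallel to the stop in front of the slab, with its ends at (170,175) and (346,175). The slab's front edge runs from (208,132) to (340,132), so the rule covers it and clears the ring at (380,118). Next the open fingers go down in front of the rule.

```bash
python3 -m creep '[[0,0,0,0,0.4,1.75,100],[0,0,0,0,0.4,1.75,100],[0,0,0,4,0,0,100],[0,0,0,4,0,0,100],[0,0,0,4,0,0,100],[0,0,0,3,0,0,100],[0,0,0,1.3,0,0,100],[0,0,0,0,0,0,100]]' && python3 -m creep '[[0,0,0,0.4,0,0,100],[0,0,0,0.3,0,0,100],[0,0,0,0,0,-0.4,100],[0,0,0,0,0,-0.3,100],[0,0,0,0,0,0,100]]' ; python3 -c "
from h import *
go([.556,-.0085,-.006],-102.2)"
```

```text
time_s: 13.4
tcp_pos: [0.4811, -0.0026, -0.0007]
eef_rot: [33.6, 89.7, -158.5]
contact_force: [-0.6, -0.5, -0.3]
gripper_width: 0.0875
time_s: 13.9
tcp_pos: [0.4906, -0.0033, -0.0053]
eef_rot: [-151.3, 89.9, 16.7]
contact_force: [-0.8, -0.4, 0.4]
gripper_width: 0.0876
tcp [ 0.4906 -0.0033 -0.0053] F [-0.8 -0.4  0.4] t 13.9
shift cm [ 0.08 -0.86 -6.51]
turn [ 0.003 -0.001  0.001] R [[0.001, -0.208, -0.978], [0.0, -0.978, 0.208], [-1.0, -0.001, -0.001]]
```

```bash
python3 -m creep '[[0,0,0,0,0,-0.5,100],[0,0,0,0,0,-0.5,100],[0,0,0,0,0,-0.5,100],[0,0,0,0,0,-0.5,100],[0,0,0,0,0,-0.5,100],[0,0,0,0,0,-0.4,100],[0,0,0,0,0,0,100]]' ; python3 meas.py w6.png; python3 -c "
from h import *
go([.556,-.0085,-.006],-102.2)"
```

```text
time_s: 14.6
tcp_pos: [0.5187, -0.0095, -0.0059]
eef_rot: [-165.5, 90.0, 2.4]
contact_force: [-1.5, -0.4, -0.8]
gripper_width: 0.0877
tcp [ 0.5185 -0.0095 -0.0059] F [-0.3  0.1  0.6] t 14.65
shift cm [ 0.01 -0.88 -3.65]
turn [ 0.003 -0.     0.   ] R [[0.0, -0.208, -0.978], [0.0, -0.978, 0.208], [-1.0, -0.0, -0.0]]Traceback (most recent call last):
  File "meas.py", line 29, in <module>
    W,o=meas(i,p,d)
        ~~~~^^^^^^^
  File "meas.py", line 17, in meas
    out['stop']=W[big(near&(z>.038)&(z<.05)&(S>120)&(H<20)&(V>120))]
                  ~~~^^^^^^^^^^^^^^^^^^^^^^^^^^^^^^^^^^^^^^^^^^^^^^
  File "meas.py", line 14, in big
    n,l,s,_=cv2.connectedComponentsWithStats(m.astype(np.uint8));k=1+np.argmax(s[1:,4]);return l==k
                                                                     ~~~~~~~~~^^^^^^^^^
    return _wrapfunc(a, 'argmax', axis=axis, out=out, **kwds)
    return bound(*args, **kwds)
ValueError: attempt to get argmax of an empty sequence
```

```bash
python3 -m creep '[[0,0,0,0,0,-0.25,100],[0,0,0,0,0,-0.25,100],[0,0,0,0,0,-0.2,100],[0,0,0,0,0,-0.1,100],[0,0,0,0,0,0,100]]' ; python3 -m creep '[[0,0,0,0,0,-0.1,100],[0,0,0,0,0,-0.1,100],[0,0,0,0,0,0,100]]';python3 -m creep '[[0,0,0,0,0,-0.1,100],[0,0,0,0,0,-0.1,100],[0,0,0,0,0,0,100]]'; python3 - <<'E'
from h import *
go([.556,-.0085,-.006],-102.2)
i,p,d=cap('scene');q,_=r.capture('side')
W=np.zeros((400,800,3),np.uint8);W[:,:400]=cv2.resize(p[180:280,215:315],(400,400),interpolation=cv2.INTER_CUBIC);W[:,400:]=cv2.resize(q[140:230,210:300],(400,400),interpolation=cv2.INTER_CUBIC)
cv2.imwrite('pics/c3.png',W)
E
```

```text
time_s: 15.15
tcp_pos: [0.5252, -0.0112, -0.006]
eef_rot: [20.3, 89.9, -171.8]
contact_force: [-3.2, 1.1, 1.5]
gripper_width: 0.0875
time_s: 15.45
tcp_pos: [0.5267, -0.0118, -0.006]
eef_rot: [22.2, 89.9, -169.9]
contact_force: [-4.2, 1.9, 1.7]
gripper_width: 0.0872
time_s: 15.75
tcp_pos: [0.5286, -0.0123, -0.0061]
eef_rot: [24.7, 89.9, -167.4]
contact_force: [-4.7, 1.0, 3.4]
gripper_width: 0.0879
tcp [ 0.5286 -0.0123 -0.0061] F [-4.7  1.   3.4] t 15.75
shift cm [-0.01 -0.94 -2.6 ]
turn [ 0.003  0.002 -0.001] R [[-0.002, -0.209, -0.978], [-0.0, -0.978, 0.209], [-1.0, 0.001, 0.002]]
```

View pics/c3.png

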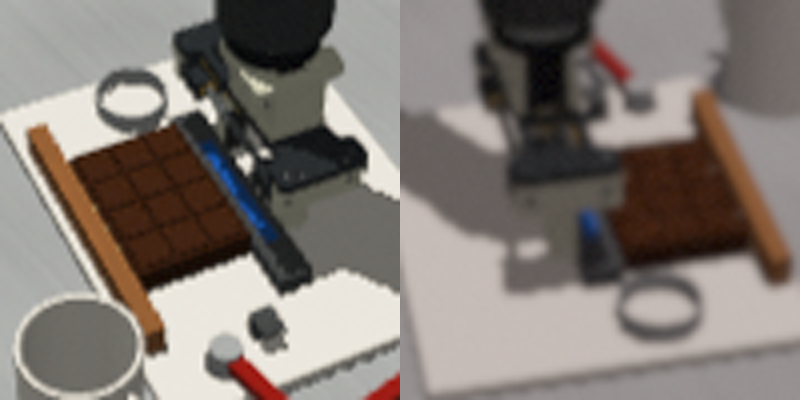

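The rule is flush against the slab and clear of the ring, and the slab is moving at about 5 N with a small gap left at the stop. I'll continue in small steps.

```bash
for k in 1; do python3 -m creep '[[0,0,0,0,0,-0.1,100],[0,0,0,0,0,-0.05,100],[0,0,0,0,0,0,100]]';python3 -m creep '[[0,0,0,0,0,-0.1,100],[0,0,0,0,0,0,100]]';python3 -m creep '[[0,0,0,0,0,-0.05,100],[0,0,0,0,0,0,100]]'; done
```

```text
time_s: 16.15
tcp_pos: [0.5301, -0.0126, -0.0061]
eef_rot: [24.0, 89.9, -168.1]
contact_force: [-4.2, 0.5, 2.1]
gripper_width: 0.0879
time_s: 16.35
tcp_pos: [0.5311, -0.0128, -0.0061]
eef_rot: [24.2, 89.9, -167.8]
contact_force: [-4.7, 0.9, 2.7]
gripper_width: 0.0875
time_s: 16.55
tcp_pos: [0.5316, -0.0129, -0.0061]
eef_rot: [24.7, 89.9, -167.4]
contact_force: [-5.1, 0.5, 1.7]
gripper_width: 0.0876
```

```bash
for k in 1; do python3 -m creep '[[0,0,0,0,0,-0.05,100],[0,0,0,0,0,0,100]]'|sed -n '2p;4p';python3 -m creep '[[0,0,0,0,0,-0.05,100],[0,0,0,0,0,0,100]]'|sed -n '2p;4p';python3 -m creep '[[0,0,0,0,0,-0.05,100],[0,0,0,0,0,0,100]]'|sed -n '2p;4p'; done
```

```text
tcp_pos: [0.5321, -0.013, -0.0061]
contact_force: [-4.9, 0.8, 2.4]
tcp_pos: [0.5324, -0.0131, -0.0061]
contact_force: [-6.4, 1.5, 2.5]
tcp_pos: [0.5324, -0.0131, -0.0061]
contact_force: [-8.0, 1.7, 3.8]
```

```bash
python3 -m creep '[[0,0,0,0,0,-0.05,100],[0,0,0,0,0,0,100]]'|sed -n '2p;4p';python3 -m creep '[[0,0,0,0,0,-0.04,100],[0,0,0,0,0,0,100]]'|sed -n '2p;4p'
```

```text
tcp_pos: [0.5324, -0.0132, -0.0063]
contact_force: [-8.7, 3.7, 4.8]
tcp_pos: [0.5323, -0.0133, -0.0063]
contact_force: [-10.5, 3.7, 4.9]
```

```bash
python3 -m creep '[[0,0,0,0,0,-0.04,100],[0,0,0,0,0,0,100],[0,0,0,0,0,0,100]]'|sed -n '2p;4p';python3 -m creep '[[0,0,0,0,0,0,100],[0,0,0,0,0,0,100],[0,0,0,0,0,0,100],[0,0,0,0,0,0,100]]'; python3 - <<'E'
from h import *
s=r.get_state();print(s['moment'].round(3))
for n in ['scene','side']:
    i,p,d=cap(n)
    for q in ['slab','rule']:
        for x in r.masks_of(q,n)[:2]:
            c=cloud(i,d,x['pixels']);c=c[(c[:,2]>(.034 if q=='slab' else .029))&(c[:,2]<.046)&(c[:,0]>.45)]
            if len(c)>30: print(n,q,cv2.minAreaRect((c[:,:2]*1000).astype(np.float32)))
print(r.get_state()['contact_force'])
E
```

```text
tcp_pos: [0.5323, -0.0134, -0.0064]
contact_force: [-10.5, 5.3, 6.2]
time_s: 18.25
tcp_pos: [0.5323, -0.0134, -0.0064]
eef_rot: [16.7, 89.7, -175.3]
contact_force: [-11.6, 5.3, 6.0]
gripper_width: 0.0878
[1.907 4.107 0.02 ]
scene slab ((623.1834716796875, -38.189659118652344), (148.35467529296875, 103.33290100097656), 78.82537078857422)
scene slab ((666.1749267578125, 166.1549072265625), (55.37253189086914, 126.10503387451172), 24.018754959106445)
side slab ((618.12109375, -44.41911315917969), (145.294189453125, 100.03860473632812), 76.90805053710938)
side slab ((670.8167114257812, -16.5445556640625), (89.08203125, 296.784423828125), 6.402604103088379)
[-10.54313421   5.50508008   6.34389069]
```

Pressed at about 12 N along the board's x for roughly 0.7 s. I'll back off, rise and look.

```bash
python3 -m creep '[[0,0,0,0,0,0.2,100],[0,0,0,0,0,0.6,100],[0,0,0,0,0,1.5,100],[0,0,0,-4,0,0,100],[0,0,0,-5,0,0,100],[0,0,0,-5,0,0,100],[0,0,0,-2,0,0,100],[0,0,0,0,0,0,100]]'; python3 meas.py w7.png; python3 -c "
from h import *
go([.6655,.2088,.1],-102.2)"
```

```text
time_s: 19.35
tcp_pos: [0.516, -0.0077, 0.1587]
eef_rot: [-154.4, 89.5, 13.7]
contact_force: [0.2, -0.0, -0.9]
gripper_width: 0.0879
stop 3242 [678.3 -45.9 236.7  16.8 -12.2] [ 0.6781 -0.0458  0.0443]
slab 12935 [621.8 -33.9 233.4 101.3 -12.4] [ 0.6205 -0.0406  0.0406]
rule 5093 [560.2 -10.2 200.8  31.1 -12.5] [ 0.56   -0.0114  0.0326]
red 1152 [638.5 189.7 133.9  67.6  47.4] [0.6591 0.2022 0.031 ]
knob 224 [709.2 166.6 145.5  19.7  42.2] [0.6648 0.2092 0.0618]
boardtop 32844 [571.1 -15.2 364.3 315.9 -12.2] [ 0.5446 -0.0162  0.0145]
hinge [0.61603654 0.07758825 0.01344996] catch [0.58380826 0.07525153 0.03072453] jughandle [ 0.74   0.163 -0.001]
tcp [ 0.5133 -0.0081  0.1547] F [-0.9 -0.6 -1.3] t 19.45
shift cm [  5.53 -24.38 -10.35]
turn [ 0.003 -0.002  0.001] R [[0.002, -0.208, -0.978], [0.001, -0.978, 0.208], [-1.0, -0.001, -0.002]]
```

View pics/w7.png

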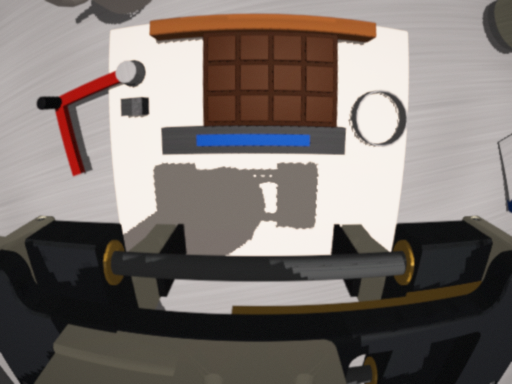

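Slab and rule look home: there's no gap at the stop (290,30), the rule (254,140) is parallel, and it is about 123 mm from the stop (nominal 124). The knob is at (49,103). I'll go above it with the jaw axis turned clear of the jug.

```bash
python3 -m creep '[[0,0,0,0,-3.5,-1.5,36],[0,0,0,0,-3.5,-1.5,36],[0,0,0,0,-3.5,-1.5,36],[0,0,0,0,-3.5,-1.5,36],[0,0,0,0,-3.5,-1.5,36],[0,0,0,0,-3.5,-1.5,36],[0,0,0,0,-3.4,-1.3,36],[0,0,0,0,0,0,36]]' && python3 -m creep '[[0.14,0,0,0,0,0,36],[0.14,0,0,0,0,0,36],[0.14,0,0,0,0,0,36],[0.14,0,0,0,0,0,36],[0.14,0,0,0,0,0,36],[0.05,0,0,0,0,0,36],[0,0,0,0,0,0,36],[0,0,0,0,0,0,36]]'; python3 - <<'E'
from h import *
go([.6655,.2088,.017],215)
i,p,d=cap('wrist','w8.png')
W=np.full((384,512,3),9.);W[d>0]=cloud(i,d,d>0,True)
hsv=cv2.cvtColor(p,cv2.COLOR_BGR2HSV)
m=(abs(W[...,0]-.665)<.03)&(abs(W[...,1]-.209)<.03)&(W[...,2]>.055)&(W[...,2]<.075)
if m.any(): print('knob',m.sum(),W[m].mean(0),W[m].min(0),W[m].max(0))
red=(hsv[...,1]>180)&((hsv[...,0]<8)|(hsv[...,0]>172))&(W[...,2]<.05)&(W[...,2]>.02);print('red',red.sum(),W[red].min(0),W[red].max(0))
for n in ['scene','side']:
    i,p,d=cap(n);W=cloud(i,d,d>0);W=W[(abs(W[:,0]-.665)<.03)&(abs(W[:,1]-.209)<.03)&(W[:,2]>.045)&(W[:,2]<.075)];print(n,len(W),W.mean(0) if len(W) else '')
E
```

```text
time_s: 20.25
tcp_pos: [0.6656, 0.2119, 0.1505]
eef_rot: [49.1, 89.8, -142.8]
contact_force: [-0.1, -0.8, -1.4]
gripper_width: 0.0325
time_s: 21.05
tcp_pos: [0.664, 0.2084, 0.1529]
eef_rot: [85.8, 89.9, -149.1]
contact_force: [-0.1, -0.6, -0.4]
gripper_width: 0.032
tcp [0.664  0.2084 0.1529] F [-0.1 -0.6 -0.4] t 21.05
shift cm [13.59 -0.17 -0.06]
turn [ 0.002  0.    -0.002] R [[-0.001, -0.818, -0.575], [-0.001, -0.575, 0.818], [-1.0, 0.002, 0.0]]
knob 231 [0.66547136 0.21303584 0.06444401] [0.65770128 0.20618078 0.05568225] [0.67261603 0.22153246 0.06783449]
red 1981 [ 0.56065992 -0.09094683  0.0210081 ] [0.67919536 0.21997406 0.0465763 ]
scene 38 [0.66850453 0.21624389 0.0596932 ]
side 21 [0.66120313 0.2091573  0.05591376]
```

View pics/w8.png

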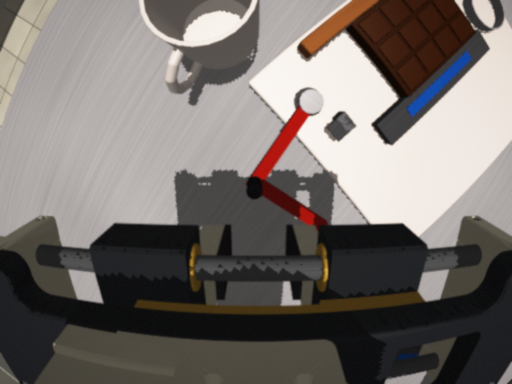

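The knob at (255,187) lies between the jaws; the jug handle at (178,80) is well clear. I'll go down around the knob.

```bash
python3 -m creep '[[0,0,0,0,-0.36,0.33,36],[0,0,0,4.5,0,0,36],[0,0,0,4,0,0,36],[0,0,0,2,0,0,36],[0,0,0,0,0,0,36]]' && python3 -m creep '[[0,0,0,1.5,0,0,36],[0,0,0,1.0,0,0,36],[0,0,0,0.6,0,0,36],[0,0,0,0,0,0,36]]' && python3 - <<'E'
from h import *
R=toolR();t=r.get_state()['tcp_pos'];print(t,r.get_state()['contact_force'].round(1))
h=np.array([.666,.109]);pos=t[:2];cur=np.degrees(np.arctan2(R[1,1],R[0,1]))%360
# plan rows: knob angle 90->~174 (8 mm slack overshoot), heading 215->257.8
N=16;rows=[]
for k in range(1,N+1):
    f=k/N;a=np.radians(90.5+f*(167.8-90.5));tg=h+.1045*np.array([np.cos(a),np.sin(a)]);y=np.radians(cur);ty=np.array([np.cos(y),np.sin(y)]);tz=np.array([np.cos(y-np.pi/2),np.sin(y-np.pi/2)])
    dlt=tg-pos;nxt=215+f*42.8;rows.append([round(np.radians(cur-nxt),3),round(dlt@ty*100,2),round(dlt@tz*100,2)]);pos=tg;cur=nxt
print(rows)
E
```

```text
time_s: 21.7
tcp_pos: [0.6632, 0.2127, 0.0453]
eef_rot: [82.6, 89.6, -152.4]
contact_force: [-0.8, 0.3, 1.0]
gripper_width: 0.0316
time_s: 22.1
tcp_pos: [0.6651, 0.2134, 0.0176]
eef_rot: [78.8, 90.0, -156.2]
contact_force: [0.3, 1.0, 0.7]
gripper_width: 0.0317
[0.66513262 0.21342806 0.01759976] [0.3 1.  0.7]
[[np.float64(-0.047), np.float64(0.75), np.float64(0.48)], [np.float64(-0.047), np.float64(0.76), np.float64(0.44)], [np.float64(-0.047), np.float64(0.78), np.float64(0.41)], [np.float64(-0.047), np.float64(0.79), np.float64(0.38)], [np.float64(-0.047), np.float64(0.81), np.float64(0.35)], [np.float64(-0.047), np.float64(0.82), np.float64(0.32)], [np.float64(-0.047), np.float64(0.83), np.float64(0.29)], [np.float64(-0.047), np.float64(0.84), np.float64(0.26)], [np.float64(-0.047), np.float64(0.85), np.float64(0.23)], [np.float64(-0.047), np.float64(0.86), np.float64(0.19)], [np.float64(-0.047), np.float64(0.87), np.float64(0.16)], [np.float64(-0.047), np.float64(0.87), np.float64(0.13)], [np.float64(-0.047), np.float64(0.88), np.float64(0.1)], [np.float64(-0.047), np.float64(0.88), np.float64(0.06)], [np.float64(-0.047), np.float64(0.88), np.float64(0.03)], [np.float64(-0.047), np.float64(0.88), np.float64(-0.0)]]
```

```bash
python3 -m creep '[[-0.047,0,0,0,0.75,0.48,36],[-0.047,0,0,0,0.76,0.44,36],[-0.047,0,0,0,0.78,0.41,36],[-0.047,0,0,0,0.79,0.38,36],[-0.047,0,0,0,0.81,0.35,36],[-0.047,0,0,0,0.82,0.32,36],[-0.047,0,0,0,0.83,0.29,36],[-0.047,0,0,0,0.84,0.26,36]]' && python3 -m creep '[[-0.047,0,0,0,0.85,0.23,36],[-0.047,0,0,0,0.86,0.19,36],[-0.047,0,0,0,0.87,0.16,36],[-0.047,0,0,0,0.87,0.13,36],[0,0,0,0,0,0,36]]'; python3 -c "
from h import *
go([.564,.131,.0176],257.8)"
```

```text
time_s: 22.9
tcp_pos: [0.6008, 0.1908, 0.0193]
eef_rot: [-112.6, 89.9, 34.0]
contact_force: [-0.4, 0.9, -0.5]
gripper_width: 0.0316
time_s: 23.4
tcp_pos: [0.5773, 0.1634, 0.0191]
eef_rot: [-123.3, 89.9, 34.0]
contact_force: [0.1, -0.3, 0.2]
gripper_width: 0.0314
tcp [0.5773 0.1634 0.0191] F [ 0.1 -0.3  0.2] t 23.4
shift cm [ 0.15  3.5  -0.02]
turn [-0.183 -0.001  0.001] R [[0.001, -0.385, -0.923], [0.001, -0.923, 0.385], [-1.0, -0.001, -0.001]]
```

```bash
python3 - <<'E'
from h import *
i,p,d=cap('wrist','w9.png')
j,a,_=cap('side');k,b,_=cap('scene')
W=np.zeros((400,800,3),np.uint8);W[:,:400]=cv2.resize(p[130:330,160:360],(400,400));W[:,400:]=cv2.resize(b[210:310,240:340],(400,400),interpolation=cv2.INTER_CUBIC)
cv2.imwrite('pics/c4.png',W)
E
```

```text
(no output)
```

View pics/c4.png

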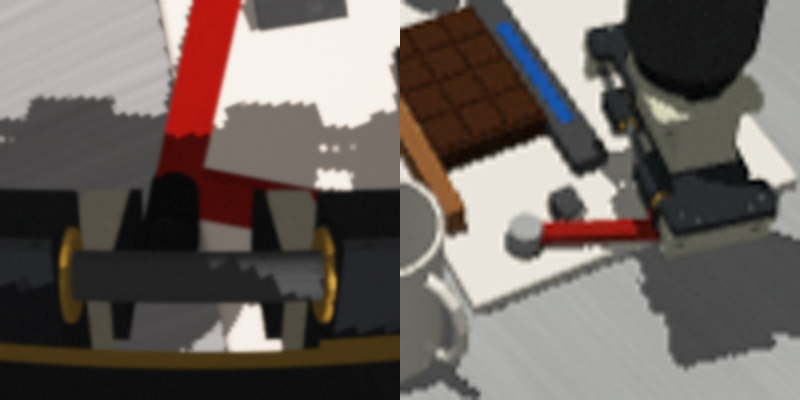

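The hook is following, with the knob against the trailing finger at (165,210) in the left crop and the arm swung in over the board. I'll carry on gently into the catch.

```bash
python3 -m creep '[[-0.047,0,0,0,0.87,0.1,36],[-0.047,0,0,0,0.88,0.06,36],[-0.047,0,0,0,0.88,0.03,36],[-0.042,0,0,0,0.7,0,36],[0,0,0,0,0,0,36]]' && python3 -m creep '[[0,0,0,0,0.3,0,36],[0,0,0,0,0.2,0,36],[0,0,0,0,0,0,36]]';  python3 -m creep '[[0,0,0,0,0.2,0,36],[0,0,0,0,0.2,0,36],[0,0,0,0,0,0,36]]'; python3 -c "
from h import *
go([.564,.131,.0176],257.8)"
```

```text
time_s: 24.05
tcp_pos: [0.5649, 0.1327, 0.0183]
eef_rot: [177.9, 90.0, -14.4]
contact_force: [0.1, -0.0, -1.2]
gripper_width: 0.0313
time_s: 24.35
tcp_pos: [0.5639, 0.1281, 0.0182]
eef_rot: [178.6, 90.0, -13.6]
contact_force: [0.1, 0.6, 0.5]
gripper_width: 0.0316
time_s: 24.65
tcp_pos: [0.563, 0.1244, 0.0181]
eef_rot: [-104.3, 90.0, 63.5]
contact_force: [0.3, 1.7, -0.4]
gripper_width: 0.0318
tcp [0.563  0.1244 0.0181] F [ 0.3  1.7 -0.4] t 24.65
shift cm [ 0.05 -0.67  0.04]
turn [-0.    -0.     0.001] R [[0.0, -0.211, -0.977], [0.001, -0.977, 0.211], [-1.0, -0.001, -0.0]]
```

```bash
for i in 1; do python3 -m creep '[[0,0,0,0,0.1,0,36],[0,0,0,0,0,0,36]]'|sed -n '2p;4p'; python3 -m creep '[[0,0,0,0,0.1,0,36],[0,0,0,0,0,0,36]]'|sed -n '2p;4p'; python3 -m creep '[[0,0,0,0,0.1,0,36],[0,0,0,0,0,0,36]]'|sed -n '2p;4p'; done
```

```text
tcp_pos: [0.563, 0.1242, 0.0182]
contact_force: [-0.2, 6.1, -1.3]
tcp_pos: [0.5631, 0.1242, 0.0182]
contact_force: [-1.3, 9.5, -2.4]
tcp_pos: [0.5631, 0.124, 0.0182]
contact_force: [-2.6, 13.5, -3.1]
```

```bash
python3 -m creep '[[0,0,0,0,0.1,0,36],[0,0,0,0,0.05,0,36],[0,0,0,0,0,0,36]]'|sed -n '2p;4p'; python3 -m creep '[[0,0,0,0,-0.6,0,36],[0,0,0,0,-0.5,0,36],[0,0,0,-3,0,0,36],[0,0,0,-5,0,0,60],[0,0,0,-5,0,1,60],[0,0,0,-4,2,3,60],[0,0,0,0,3,3,60],[0,0,0,0,3,3,60]]' &&  python3 -m creep '[[0,0,0,0,3,0,60],[0,0,0,0,2,0,60],[0,0,0,0,0,0,60],[0,0,0,0,0,0,60]]'; python3 - <<'E'
from h import *
import meas
i,p,d=cap('wrist','w10.png')
W,o=meas.meas(i,p,d)
c=o['red'];c=c[c[:,1]>.02];a=np.radians(-12.2);ex=np.array([np.cos(a),np.sin(a)]);ey=np.array([-ex[1],ex[0]])
for n,q in [('stop',o['stop']),('rule',o['rule']),('red',c)]:
    x=q[:,:2]@ex*1000;y=q[:,:2]@ey*1000;print(n,np.percentile(x,[1,50,99]).round(1),np.percentile(y,[1,50,99]).round(1))
# arm angle: red points near pivot side
x=c[:,:2]@ex;y=c[:,:2]@ey;m=x>x.min()+.03;pf=np.polyfit(x[m],y[m],1);print('arm slope deg',np.degrees(np.arctan(pf[0])))
E
```

```text
tcp_pos: [0.5632, 0.1239, 0.0182]
contact_force: [-3.5, 19.9, -5.5]
time_s: 26.35
tcp_pos: [0.4515, 0.0736, 0.1853]
eef_rot: [-146.7, 89.9, 21.1]
contact_force: [-0.5, -1.3, -0.3]
gripper_width: 0.0526
time_s: 26.75
tcp_pos: [0.4417, 0.0249, 0.1846]
eef_rot: [-179.2, 90.0, -11.5]
contact_force: [0.0, 0.6, -0.6]
gripper_width: 0.0528Traceback (most recent call last):
  File "<stdin>", line 4, in <module>
  File "meas.py", line 17, in meas
    out['stop']=W[big(near&(z>.038)&(z<.05)&(S>120)&(H<20)&(V>120))]
                  ~~~^^^^^^^^^^^^^^^^^^^^^^^^^^^^^^^^^^^^^^^^^^^^^^
  File "meas.py", line 14, in big
    n,l,s,_=cv2.connectedComponentsWithStats(m.astype(np.uint8));k=1+np.argmax(s[1:,4]);return l==k
                                                                     ~~~~~~~~~^^^^^^^^^
    return _wrapfunc(a, 'argmax', axis=axis, out=out, **kwds)
    return bound(*args, **kwds)
ValueError: attempt to get argmax of an empty sequence
```

View pics/w10.png

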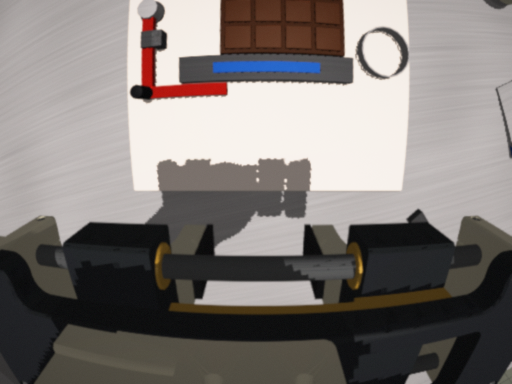

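The hook is in the catch with its toe at (227,88), in front of the rule. I'll move to see the stop too and measure the fit.

```bash
python3 -m creep '[[0,0,0,-1,0,-4,60],[0,0,0,-1,0,-4,60],[0,0,0,0,0,-3,60],[0,0,0,0,0,0,60],[0,0,0,0,0,0,60]]'|sed -n 2p; python3 - <<'E'
from h import *
import meas
i,p,d=cap('wrist','w11.png')
W,o=meas.meas(i,p,d)
c=o['red'];c=c[c[:,1]>.02];a=np.radians(-12.2);ex=np.array([np.cos(a),np.sin(a)]);ey=np.array([-ex[1],ex[0]])
B=lambda q:np.c_[q[:,:2]@ex,q[:,:2]@ey]*1000-np.array([.5515*ex[0]-.0195*ex[1],.5515*ey[0]-.0195*ey[1]])*1000
for n,q in [('stop',o['stop']),('rule',o['rule']),('red',c)]:
    b=B(q);print(n,np.percentile(b,[.5,50,99.5],axis=0).round(1).tolist())
b=B(c);t=b[b[:,1]<130];ar=b[b[:,0]>0]
print('toe slope',np.degrees(np.arctan(np.polyfit(t[:,1],t[:,0],1)[0])),'arm slope',np.degrees(np.arctan(np.polyfit(ar[:,0],ar[:,1],1)[0])),'toe x',np.percentile(t[:,0],[2,50,98]),'arm y',np.median(ar[:,1]))
for n in ['tart_ring']:
    x=r.masks_of(n,'wrist')[0];q=cloud(i,d,x['pixels'],True);q=q[q[:,2]>.02];print(meas.rect(q))
cv2.imwrite('pics/c5.png',cv2.resize(p[0:210,80:400],(800,525),interpolation=cv2.INTER_CUBIC))
E
```

```text
tcp_pos: [0.5494, 0.0024, 0.2031]
stop 2715 [678.9 -46.3 236.7  16.8 -12.3] [ 0.6793 -0.044   0.0444]
slab 9972 [622.  -33.2 231.6 100.9 -12.3] [ 0.6217 -0.0394  0.0407]
rule 3758 [559.8 -10.  200.1  30.7 -11.8] [ 0.5598 -0.0087  0.0326]
red 403 [614.  120.7  85.4  12.9  77.7] [0.607  0.1208 0.0312]
knob 440 [658.  119.6 202.7  50.1  81.6] [0.7504 0.1137 0.0643]
boardtop 22126 [582.7 -17.1 365.5 330.4 -12. ] [ 0.5638 -0.0252  0.0145]
stop [[122.0, -116.0], [129.9, 3.1], [138.3, 117.8]]
rule [[-8.8, -87.8], [6.3, 12.6], [20.7, 109.8]]
red [[-10.4, 143.9], [24.4, 150.7], [73.0, 156.6]]Traceback (most recent call last):
  File "<stdin>", line 10, in <module>
    raise TypeError("expected non-empty vector for x")
TypeError: expected non-empty vector for x
```

```bash
python3 - <<'E'
from h import *
import meas
i,p,d=cap('wrist','w12.png')
x=r.masks_of('tart_ring','wrist')
for m in x[:1]:
    q=cloud(i,d,m['pixels'],True);q=q[q[:,2]>.02];print('ring',meas.rect(q))
W=np.full((384,512,3),9.);W[d>0]=cloud(i,d,d>0,True)
a=np.radians(-12.2);ex=np.array([np.cos(a),np.sin(a)]);ey=np.array([-ex[1],ex[0]])
X=((W[...,:2]-[.5515,-.0195])@ex)*1000;Y=((W[...,:2]-[.5515,-.0195])@ey)*1000
# slab: front/back extent at several y; heights >0.036
for y0 in [-65,-35,-6,25,52]:
    m=(abs(Y-y0)<4)&(X>-20)&(X<150)&(W[...,2]>.036)&(W[...,2]<.06)
    g=(abs(Y-y0)<4)&(X>0)&(X<135)&(W[...,2]<.028)
    print(y0,'front',np.percentile(X[m],1).round(1),'board seen in gaps',g.sum())
print(r.get_state()['time_s'],r.get_state()['contact_force'])
r.close_job()
E
```

```text
-65 front 23.3 board seen in gaps 0
-35 front 21.9 board seen in gaps 0
-6 front 23.0 board seen in gaps 0
25 front 23.0 board seen in gaps 0
52 front 23.1 board seen in gaps 0
27.5 [ 0.38442016 -0.10795803 -0.05265407]
the job is handed in; nothing more can be done
```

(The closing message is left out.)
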